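# Close the roll slicer's guard and hold its start key turned

## Robot

A 6-joint arm with a two-finger parallel gripper is mounted at the origin on the work surface. World frame = base frame: x ahead of the robot, y to its left, z up, the work surface at z = 0. Lengths are in m, angles in rad, forces in N, time in s.
With the tool pointing down it reaches from about 0.375 to 0.9 m from the base axis. Payload 3.1 kg.
Tool frame: the origin (TCP) lies midway between the tips of the shut fingers; the grasp point (between the pads) lies 19 mm behind it; z points along the fingers, y is the line along which they close (so a half turn about z gives the same grasp; the last joint's range is limited). The gripper opens to 87 mm and grips with 3 to 60 N. Pads are 19 mm wide; open, the fingers measure 117 mm over their backs; the gripper's body (75 mm by 190 mm) begins 51 mm behind the grasp point.
Start: joints at [0.948, 0.527, 1.433, -0, 1.181, -0.178], TCP at [0.269, 0.564, 0.199] pointing down, gripper open.
Joint ranges: [-3.08, 3.08], [-0.75, 2.2], [0.22, 2.44], [-1.43, 4.57], [0, 2.65], [-2.85, 2.85]. Speed limits (rad/s): [2.79, 2.79, 3.14, 3.14, 3.14, 3.14].

## Interface

Orientations are given as a unit quaternion [x, y, z, w].
In Python, from rig import get_obs, cams, job gives the robot as it stands.
- The arm moves only by the tool servo_tool, never from a script. Its argument "moves" is text: rows parted by semicolons, each of 5 numbers parted by spaces: the shift along the tool's x, y, z in m, then the turn about the tool's z in degrees, then the finger opening in m, from 0 to 0.087. In form: dx dy dz spin claw; .... A call has 1 to 10 rows; each row is the pose to reach, as a shift and turn from the pose commanded when the call began, along the tool's axes at that moment; what a row does not reach only later rows make up. A row lasts 1/12 s, in which the tool goes at most 41.7 mm and 7.16 degrees, less where a joint would pass 70% of its speed; a pose out of reach is approached as far as the arm can. A call with a gripper value outside its range is refused whole. The fingers move at their own pace and stop on an object; "grip_force" is the grip in N (left out, the last holds). Time passes only in rows, so rows that repeat a pose let the fingers close. It gives the time, the measured TCP pose, the force, the opening and the grip force at its end, in the units of the state.
- get_obs(): the state, without advancing time (a new reading comes with each control period).
- cams.camera(name): name is "scene" or "top"; returns the picture (400x640x3 uint8, blue, green, red); there is no depth.
- cams.camera_model(name): a dict with "fx", "fy", "cx", "cy" (pixels), "R" (3x3) and "t" (3): a world point X has camera coordinates R X + t. Camera axes: x right, y down, z forward; pixel columns grow to the right and rows downward; lengths in m; the calibration is good to about 2 mm. A picture is of the moment at which its call begins. camera_model takes no time and is no camera call.
- job.hand_in(): hands the job in; it is judged then, once.
The state is a dict: "time": time; "q": joint angles; "joint_velocities": joint speeds; "joint_torque": joint torques, N m; "position": TCP position; "tool_rot": TCP orientation; "ft_force": force on the tool from outside, world axes, zero at the start; "moment": the same for the moment, N m; "grip_width": finger opening in m; "grip_force": force on a finger pad.
Only numpy, scipy, OpenCV 4.12 (cv2) and the standard library are available. Lean on these libraries where they do the work, as an engineer would, in place of code of your own. Each camera call takes 0.05 s, during which the arm holds its last target. There are 200 camera calls.

## Task

The roll slicer is loaded: first swing its open guard fully shut, then take the red-headed key from the wooden stand, push it fully home in the keyhole of the yellow switch box (its pins are sticky: wiggle it a little if it drags) and turn it clockwise, seen from above, a quarter turn to its stop. It is a hold-to-run switch that springs back when let go, so finish still gripping the key and holding it turned at the stop, with the guard shut; do not knock over or push away the jar or the pastry brush.

Things in the scene. Friction and masses are not known exactly. Their poses are not given: they have to be found in the camera images.
- guard (a joint): hinge angle of the guard of the white and steel roll slicer, rad: 0 is shut, grows as it opens upward; starts about 0.55 to 1.0. The hinge is stiff enough that the guard stays where it is left; it takes about 1 to 4 N down on the red bar to close it. It is pressed shut onto the trough's rim (there is no latch).
- guard_bar (a point): middle of the top face of the red bar (24 mm deep, 120 mm long, 16 mm high) on the outer side of the guard near its free edge, nearest the robot. The guard is a clear panel in a steel frame, 210 x 270 x 6 mm. Axes: y along the bar and the hinge, z out of the guard's top face (up when shut), x from the bar towards the hinge. When shut this point is 0.1445 m above the table.
- guard_hinge (a point): middle of the guard's hinge line, at the far side of the trough, 0.1225 m above the table; the bar's point lies 195 mm from it along the guard and 22 mm off it. Axes turn with the guard as for guard_bar. The slicer's body is 360 mm deep, 280 mm wide; its motor housing behind the hinge is 155 mm high.
- key_center (a point): centre of the key's flat red head, 34 mm wide (x), 10 thick (y), 44 high (z), black patch on each flat. Upright in the stand at the start, z up; lift it 25 mm straight up to clear. Below the head's underside (22 mm below this point): a round neck, 5 mm thick and 11 long, then a flat bit 18 wide (x), 5 thick (y), rounded tip; 25 mm in all. A half turn about z gives the same key. About 45 g.
- key_shoulder (a point): centre of the underside of the key's red head; axes as for key_center. Reads nothing while held.
- key_stand: wooden block 70 x 50 mm, 34 mm high, fixed to the bench, with a slot 20 x 7 mm along its x in which the key's bit stands; the head rests on its top. Origin: centre of its underside.
- keyhole (a point): centre of the keyhole's mouth in the level face, 72 mm up, of the yellow switch box (90 x 90 mm). A slot along this point's x, 20 x 7 mm, edges bevelled 3 mm; z up. The key goes straight down 25 mm, its width along the slot, till the head's underside rests on the face. From 8 mm depth on two sticky spring pins drag (5 to 10 N; a wiggle helps). It turns only within 3 mm of home.
- switch (a joint): angle of the lock cylinder under the keyhole, rad: 0 at rest with its slot in line with the keyhole, grows clockwise seen from above, end stop at 1.6. A spring of up to 0.08 N m turns it back; the key has about 0.1 rad of slack in it, so the key must be turned some 0.1 rad further than this reading.
- jar: glass jar with white cap, 68 mm across, 120 mm high, loose bystander. Origin: centre of its underside.
- brush: pastry brush lying flat, 200 mm long along its x, 42 mm wide, 20 mm high, loose bystander. Origin: centre of its underside.
Things that resemble listed ones, but are neither listed nor needed, are in the scene too. What is shaped like the part that bears key_center but turquoise is not meant.

How it is judged:
On the way, in this order (a step that is already met when the one before it is completed fails the run):
1. the guard is shut (value of joint guard below 0.06 rad), for 0.2 s.
2. the key is home in the keyhole, not yet turned (z of key_shoulder in the frame of keyhole below 0.004 m and horizontal distance between key_shoulder and keyhole below 0.004 m and value of joint switch below 0.7 rad), for 0.05 s.
3. the key, home, is turned a quarter (z of key_shoulder in the frame of keyhole below 0.004 m and value of joint switch above 1.3 rad), for 0.3 s.
At the end, for the whole second after the job is handed in: Guard shut (under 0.06 rad); key home in the keyhole (head's underside within 4 mm of the face and of the hole's centre); lock cylinder turned clockwise past 1.3 rad (a quarter turn less 15 degrees) and kept there against its spring by the fingers gripping the key (over 1 N) (all of step 3 and value of joint guard below 0.06 rad and horizontal distance between key_shoulder and keyhole below 0.004 m and contact force between the fingers and key above 1 N); the arm keeps its last pose, push and grip.
It fails at once if the jar is knocked or pushed more than 30 mm (distance of jar from where it was at the start of the episode above 0.03 m).
It fails at once if the brush is pushed more than 30 mm (distance of brush from where it was at the start of the episode above 0.03 m).
It also fails if it takes over 64 s, if anything falls off the work surface, if the arm or the gripper's body presses on something with over 40 N, if the wrist force passes 120 N, or if a joint passes its speed limit or range.

## Working session

There is one attempt and no reset: what is moved stays moved. The work goes in short steps, Python scripts to look and compute and a tool call to move; the robot and the scene stay as the last step left them, time stands still between calls to the robot, and variables do not carry over. Pictures are saved under pics/ and viewed, at most 10 in all, crops included, and the job is handed in when it is done.

Besides the shell and the picture viewer there is one more tool, called after "Emit:" as name(argument=value, ...) on one line, values as JSON. servo_tool: Moves the arm, as the interface text tells. Its arguments: {"type":"object","properties":{"moves":{"type":"string"},"grip_force":{"type":"number"}},"required":["moves"]}

```bash
mkdir -p pics; ls; python3 - <<'E'
from rig import get_obs,cams,job
import cv2,numpy as np
for n in("scene","top"):
    im=cams.camera(n);cv2.imwrite(f"pics/{n}0.png",im);m=cams.camera_model(n)
    R=np.array(m["R"]);print(n,m["fx"],m["cx"],m["cy"],np.round(R,3).tolist(),"cam at",np.round(-R.T@np.array(m["t"]),3))
o=get_obs();print(o["time"],o["position"],o["tool_rot"],o["grip_width"])
E
```

```text
pics
scene 404.64946538420634 317.3142963038139 202.76534668557662 [[0.735, 0.678, 0.014], [0.425, -0.443, -0.789], [-0.529, 0.586, -0.614]] cam at [ 1.084 -0.61   0.709]
top 495.15993259644875 321.1423864058401 196.8060060218791 [[-0.113, -0.994, -0.002], [-0.965, 0.11, -0.237], [0.235, -0.025, -0.972]] cam at [ 0.292 -0.008  1.248]
0.1 [0.26847049 0.56360611 0.19767208] [ 2.20569141e-01  9.75370841e-01 -9.08162255e-04 -3.89831487e-04] 0.08706971639059403
```

View pics/scene0.png

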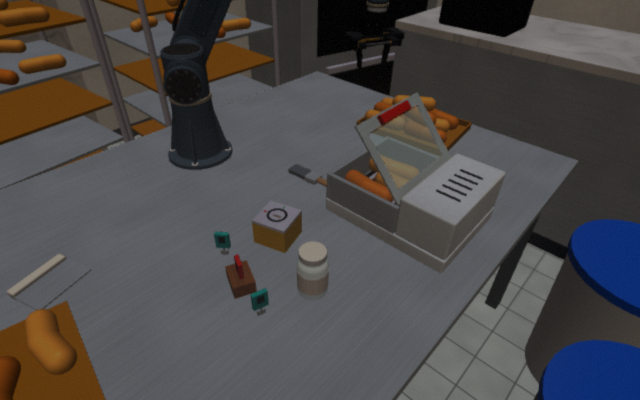

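View pics/top0.png

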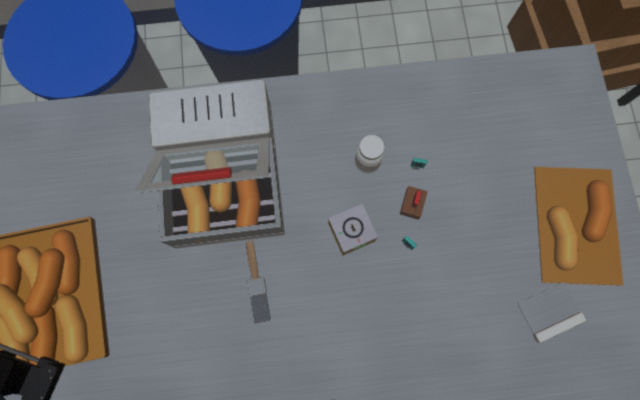

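The top view shows the slicer at (215,170) with its red bar at (201,176). The switch box keyhole is at (353,228), the jar at (370,150) and the brush at (257,285). Key candidates are the red head in the wooden stand, top (417,198) / scene (239,266), and two turquoise pieces at top (419,162) and (409,243). The red one standing in the wood fits the description. I'll confirm it in a crop and measure.

```bash
cat > h.py <<'E'
import cv2,numpy as np
from rig import get_obs,cams,job
M={n:cams.camera_model(n) for n in("scene","top")}
def ray(n,p):
    m=M[n];R=np.array(m["R"]);t=np.array(m["t"])
    d=R.T@np.array([(p[0]-m["cx"])/m["fx"],(p[1]-m["cy"])/m["fy"],1]);return -R.T@t,d/np.linalg.norm(d)
def plane(n,p,z):
    c,d=ray(n,p);return c+d*(z-c[2])/d[2]
def tri(ps,pt):
    (a,u),(b,v)=ray("scene",ps),ray("top",pt)
    s=np.linalg.lstsq(np.c_[u,-v],b-a,rcond=None)[0]
    P,Q=a+u*s[0],b+v*s[1];return (P+Q)/2,np.linalg.norm(P-Q)
def proj(n,X):
    m=M[n];c=np.array(m["R"])@X+np.array(m["t"]);return np.array([m["fx"]*c[0]/c[2]+m["cx"],m["fy"]*c[1]/c[2]+m["cy"]])
def mask(im,lo,hi):
    h=cv2.cvtColor(im,cv2.COLOR_BGR2HSV);h[...,0]=(h[...,0].astype(int)+30)%180
    return cv2.inRange(h,lo,hi)
def red(im): return mask(im,(18,150,60),(34,255,255))
def blobs(mk,amin=15):
    n,l,s,c=cv2.connectedComponentsWithStats(mk)
    return [(c[i].round(1).tolist(),s[i].tolist()) for i in range(1,n) if s[i,4]>=amin]
E
python3 - <<'E'
from h import *
S=cv2.imread("pics/scene0.png");T=cv2.imread("pics/top0.png")
for n,i in(("s",S),("t",T)):
    for b in blobs(red(i)):print(n,b)
def crop(i,x,y,w,h,W,H):return cv2.resize(i[y:y+h,x:x+w],(W,H),interpolation=cv2.INTER_CUBIC)
a=np.hstack([crop(S,205,195,100,100,400,400*1)[:300*1+100],crop(T,320,140,120,120,400,400)])
b=np.hstack([crop(S,320,90,160,80,400,200),crop(T,130,135,160,80,400,200)])
cv2.imwrite("pics/c1.png",np.vstack([a,b]))
E
```

```text
s ([394.7, 111.5], [378, 101, 33, 22, 293])
s ([239.1, 265.9], [235, 255, 9, 24, 96])
t ([200.8, 175.5], [172, 168, 58, 16, 515])
t ([417.4, 197.1], [414, 191, 7, 13, 51])
```

View pics/c1.png

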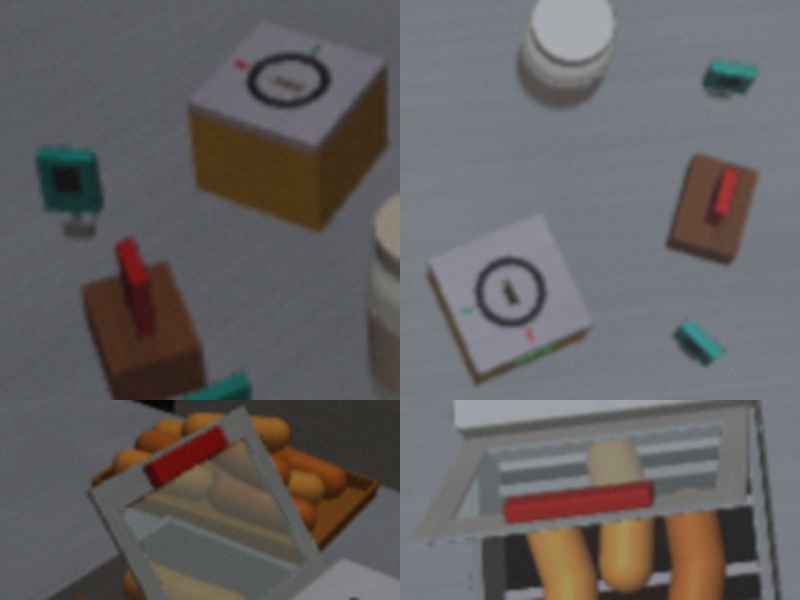

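The crop confirms the red key in the wooden stand (top (417,197), scene (239,266)). The turquoise ones are decoys. The keyhole slot lies along the red tick direction, and the guard is open with its bar facing the robot. Next I'll measure.

```bash
python3 - <<'E'
from h import *
S=[cams.camera("scene") for _ in range(6)];T=[cams.camera("top") for _ in range(6)]
S=np.mean(S,0).astype(np.uint8);T=np.mean(T,0).astype(np.uint8)
cv2.imwrite("pics/S.png",S);cv2.imwrite("pics/T.png",T)
U=4
def hullc(im,box,mf,n,k=0):
    x,y,w,h=box;c=cv2.resize(im[y:y+h,x:x+w],None,fx=U,fy=U,interpolation=cv2.INTER_CUBIC)
    m=mf(c);cs,_=cv2.findContours(m,cv2.RETR_EXTERNAL,cv2.CHAIN_APPROX_NONE);c=max(cs,key=cv2.contourArea)
    hl=cv2.convexHull(c);mm=cv2.moments(hl);r=cv2.minAreaRect(hl)
    f=lambda p:((np.array(p)+.5)/U-.5+[x,y])
    bx=f(cv2.boxPoints(r))
    return f((mm["m10"]/mm["m00"],mm["m01"]/mm["m00"])),bx
for nm,bs,bt in(("bar",(370,90,55,45),(165,160,75,30)),("key",(228,248,24,36),(407,184,20,26))):
    a,_=hullc(S,bs,red,"scene");b,_=hullc(T,bt,red,"top");print(nm,a,b,tri(a,b))
dark=lambda c:cv2.inRange(cv2.cvtColor(c,cv2.COLOR_BGR2GRAY),0,95)
a,_=hullc(S,(260,203,35,24),dark,"scene");b,_=hullc(T,(339,214,30,28),dark,"top");print("ring",a,b,tri(a,b), plane("top",b,.072),plane("scene",a,.072))
# box top face & stand
white=lambda c:cv2.inRange(cv2.cvtColor(c,cv2.COLOR_BGR2GRAY),128,255)
brown=lambda c:mask(c,(28,90,30),(44,255,255))
b,bx=hullc(T,(325,200,56,60),white,"top");P=np.array([plane("top",p,.072) for p in bx]);print("face",P.round(4).tolist(),P.mean(0),np.degrees(np.arctan2(*(P[1]-P[0])[[1,0]])),np.linalg.norm(P[1]-P[0]),np.linalg.norm(P[2]-P[1]))
b,bx=hullc(T,(395,180,40,42),brown,"top");P=np.array([plane("top",p,.034) for p in bx]);print("stand",P.round(4).tolist(),P.mean(0),np.linalg.norm(P[1]-P[0]),np.linalg.norm(P[2]-P[1]))
for i in range(2):d=P[i+1]-P[i];print(np.degrees(np.arctan2(d[1],d[0])))
# slot ends
g=cv2.cvtColor(T,cv2.COLOR_BGR2GRAY);print(g[221:236,346:362]);g=cv2.cvtColor(S,cv2.COLOR_BGR2GRAY);print(g[209:223,268:288])
# bar ends
for n,im,bx in(("s",S,(370,90,55,45)),("t",T,(165,160,75,30))):print(hullc(im,bx,red,n)[1].round(1).tolist())
print("jar",plane("top",(371,145),.12),"brush",plane("top",(252,243),.02),plane("top",(262,320),.02))
E
```

```text
bar [394.469237   111.71278962] [200.96810142 175.47905306] (array([0.5995226 , 0.2059599 , 0.27579549]), np.float64(0.0009440145983946679))
key [238.97026316 266.41094298] [417.3516319  197.08381615] (array([ 0.55302935, -0.27318365,  0.05935311]), np.float64(0.001975208399749052))
ring [276.15407619 214.03425946] [352.67715425 227.248634  ] (array([ 0.4928865 , -0.10521141,  0.07250803]), np.float64(0.0014323074653492323)) [ 0.49342379 -0.10469566  0.072     ] [ 0.49199699 -0.10539278  0.072     ]
face [[0.525, -0.0482, 0.072], [0.5532, -0.1353, 0.072], [0.4653, -0.1606, 0.072], [0.4383, -0.0748, 0.072]] [ 0.49546263 -0.1047213   0.072     ] -72.0741368018207 0.09147306792961299 0.09140178761082134
stand [[0.5254, -0.2324, 0.034], [0.5892, -0.2601, 0.034], [0.5706, -0.305, 0.034], [0.5072, -0.2768, 0.034]] [ 0.54809779 -0.26857744  0.034     ] 0.06949374152544496 0.048646248986303105
-23.484426364425424
-112.50135925184911
[[ 62  90 117 126 134 135 136 137 137 137 134 125 103  69  61  86]
 [ 91 123 134 136 138 137 137 138 138 138 138 136 128 101  60  62]
 [113 135 137 138 136 129 1
[... 1582 characters left out ...]
  98  72  47  34
   60  99]
 [ 41  34  54  81 102 104 106 105 107 106 102  94  96  96  70  41  36  57
   93 108]
 [ 80  46  36  46  63  71  85  92 103 100  87  74  69  58  43  43  64  95
  107 109]
 [101  87  67  45  38  42  50  53  60  59  50  42  43  46  68  89  98 107
  110 111]
 [107 105  98  86  72  67  55  45  46  48  53  58  74  90  99 107 109 110
  111 110]
 [108 108 108 105 100  98  94  92  90  91  93  95 102 108 110 110 110 110
  111 110]]
[[377.1, 116.2], [406.5, 99.3], [411.3, 107.6], [381.9, 124.5]]
[[170.9, 174.6], [229.3, 167.4], [230.4, 176.4], [172.0, 183.6]]
jar [ 0.67918519 -0.17009573  0.12      ] brush [0.49114836 0.14573919 0.02      ] [0.30243309 0.1366938  0.02      ]
```

```bash
python3 - <<'E'
from h import *
S=cv2.imread("pics/S.png");T=cv2.imread("pics/T.png");out=[]
yaw=np.radians(-23.5);ex=np.array([np.cos(yaw),np.sin(yaw),0]);ey=np.array([-ex[1],ex[0],0])
for n,im,(x,y) in(("scene",S,(220,245)),("top",T,(392,175))):
    c=cv2.resize(im[y:y+50,x:x+50],(400,400),interpolation=cv2.INTER_CUBIC);raw=c.copy()
    def d(C,w,dd,zs,col):
        for z in zs:
            p=[proj(n,np.array([C[0],C[1],z])+ex*a*w/2+ey*b*dd/2) for a,b in((1,1),(1,-1),(-1,-1),(-1,1))]
            p=((np.array(p)-[x,y]+.5)*8).astype(int);cv2.polylines(c,[p],True,col,1)
    d((.548,-.2686),.07,.05,(0,.034),(255,255,255));d((.553,-.2725),.034,.01,(.034,.078),(0,255,255))
    out.append(np.vstack([raw,c])[:, :]) 
o=np.hstack(out);cv2.imwrite("pics/c2.png",cv2.resize(o,(600,600)))
print(plane("top",(417.35,197.08),.056),plane("scene",(238.97,266.41),.056))
E
```

```text
[ 0.55320978 -0.2747452   0.056     ] [ 0.55090834 -0.27066584  0.056     ]
```

View pics/c2.png

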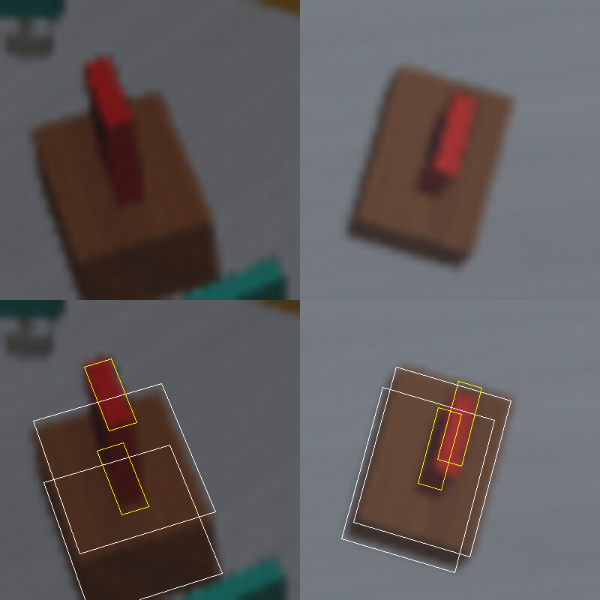

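The overlay shows the mask missed the key's shaded end face (top view, near crop (435,185)), which biases the centroid. I'll redo it with a mask that includes dark red.

```bash
cat >> h.py <<'E'
def dred(c):
    c=c.astype(float);return ((c[...,2]>2.3*c[...,1])&(c[...,2]>35)&(c[...,1]<1.5*c[...,0]+6)).astype(np.uint8)*255
def hc(im,box,mf,U=4):
    x,y,w,h=box;c=cv2.resize(im[y:y+h,x:x+w],None,fx=U,fy=U,interpolation=cv2.INTER_CUBIC)
    cs,_=cv2.findContours(mf(c),cv2.RETR_EXTERNAL,cv2.CHAIN_APPROX_NONE);hl=cv2.convexHull(max(cs,key=cv2.contourArea));m=cv2.moments(hl)
    f=lambda p:(np.array(p)+.5)/U-.5+[x,y]
    return f((m["m10"]/m["m00"],m["m01"]/m["m00"])),f(hl[:,0].min(0)),f(hl[:,0].max(0)),f(cv2.boxPoints(cv2.minAreaRect(hl)))
E
python3 - <<'E'
from h import *
S=cv2.imread("pics/S.png");T=cv2.imread("pics/T.png")
print(T[188:210,412:422].tolist()[::3])
for nm,bs,bt in(("bar",(370,90,55,45),(165,160,75,30)),("key",(228,248,24,36),(407,184,20,26))):
    a=hc(S,bs,dred);b=hc(T,bt,dred);print(nm,a[:3],b[:3],tri(a[0],b[0]))
    if nm=="key":print(plane("top",b[0],.056),plane("scene",a[0],.056))
yb=brown=lambda c:mask(c,(28,90,20),(46,255,255))
# stand full silhouette (both views) -> centre at z=.017
for n,im,bx in(("scene",S,(222,255,36,42)),("top",T,(395,180,40,42))):
    f=lambda c:((c[...,2]>1.25*c[...,0].astype(float))).astype(np.uint8)*255
    r=hc(im,bx,f);print(n,r[0],r[1],r[2],plane(n,r[0],.017))
# slot centre and direction
for n,im,(x,y,w,h),t in(("top",T,(349,222,8,11),118),("scene",S,(271,213,12,6),96)):
    g=cv2.cvtColor(im,cv2.COLOR_BGR2GRAY)[y:y+h,x:x+w].astype(float);W=np.clip(t-g,0,None);v,u=np.mgrid[y:y+h,x:x+w]
    P=np.array([plane(n,(i,j),.072)[:2] for i,j in zip(u.ravel(),v.ravel())]);W=W.ravel();c=W@P/W.sum();C=np.cov(P.T,aweights=W);e,V=np.linalg.eigh(C);print("slot",n,c,np.degrees(np.arctan2(V[1,1],V[0,1])),np.sqrt(e*12))
E
```

```text
[[[58, 73, 101], [60, 74, 101], [63, 76, 101], [72, 82, 104], [84, 90, 104], [92, 95, 105], [100, 101, 108], [108, 108, 111], [118, 114, 113], [125, 119, 115]], [[56, 72, 100], [56, 72, 99], [56, 73, 100], [56, 70, 98], [51, 62, 93], [48, 52, 114], [51, 52, 143], [50, 52, 139], [52, 58, 130], [53, 63, 108]], [[55, 71, 99], [56, 71, 99], [52, 63, 90], [44, 47, 74], [44, 44, 107], [51, 51, 151], [51, 51, 158], [51, 52, 155], [50, 54, 134], [52, 62, 95]], [[56, 71, 99], [51, 61, 87], [42, 42, 63], [44, 43, 96], [49, 49, 143], [52, 51, 158], [51, 51, 157], [51, 54, 139], [51, 60, 102], [54, 68, 95]], [[51, 62, 88], [43, 45, 66], [42, 41, 81], [47, 47, 129], [50, 50, 157], [51, 51, 157], [49, 52, 141], [50, 58, 106], [54, 68, 96], [56, 71, 98]], [[44, 47, 74], [41, 40, 68], [42, 41, 87], [45, 44, 112], [48, 48, 131], [50, 51, 141], [51, 58, 124], [53, 67, 98], [55, 70, 97], [55, 71, 98]], [[42, 43, 72], [40, 40, 68], [40, 39, 68], [43, 45, 73], [49, 57, 82], [52, 65, 89], [54, 67, 93], [54, 69, 96], [55, 70, 98], [55, 70, 96]], [[56, 73, 101], [55, 70, 98], [53, 67, 93], [53, 67, 92], [54
[... 369 characters left out ...]
32569, 266.30233282]), array([234.125, 254.625]), array([242.875, 278.375])) (array([417.1774673 , 197.20233849]), array([413.875, 190.625]), array([420.375, 203.625])) (array([ 0.55260967, -0.27299151,  0.05928402]), np.float64(0.001325588270853664))
[ 0.55294998 -0.27427167  0.056     ] [ 0.55034088 -0.27076548  0.056     ]
scene [240.06895933 276.51494564] [224.875 254.625] [255.875 296.375] [ 0.54517086 -0.26810828  0.017     ]
top [413.4590104  202.10330239] [400.375 186.125] [426.625 217.875] [ 0.5498381  -0.27153966  0.017     ]
slot top [ 0.4920208  -0.10456432] -163.88135957027868 [0.00671578 0.01609568]
slot scene [ 0.49867918 -0.10932307] -159.3215409935562 [0.01252965 0.02563616]
```

```bash
python3 - <<'E'
from h import *
S=cv2.imread("pics/S.png");T=cv2.imread("pics/T.png")
def k(c):
    c=c.astype(float);return ((c[...,2]>1.4*c[...,1])&(c[...,0]>.86*c[...,1])).astype(np.uint8)*255
a=hc(S,(228,248,24,36),k);b=hc(T,(405,184,22,28),k)
print(a,b,tri(a[0],b[0]));print(plane("top",b[0],.056),plane("scene",a[0],.056))
e=b[3];print([plane("top",p,.056).round(4).tolist() for p in e])
E
```

```text
(array([238.3900503 , 265.65053175]), array([233.625, 254.125]), array([242.625, 278.125]), array([[233.02598429, 254.66767025],
       [239.60858727, 253.41384029],
       [244.2387867 , 277.72237396],
       [237.65618324, 278.97620392]])) (array([416.11305212, 198.61584415]), array([411.125, 189.875]), array([421.125, 207.375]), array([[410.46933889, 206.54480743],
       [415.58254623, 188.64858437],
       [421.82311058, 190.43160248],
       [416.70990372, 208.32782555]])) (array([ 0.549373  , -0.27081036,  0.05738083]), np.float64(6.859867288402839e-05))
[ 0.54969078 -0.27108721  0.056     ] [ 0.54821855 -0.27011816  0.056     ]
[[0.5314, -0.2541, 0.056], [0.575, -0.2738, 0.056], [0.5688, -0.2885, 0.056], [0.5252, -0.2687, 0.056]]
```

Key centre is (0.549, -0.271, 0.057) at yaw -23.5°, with rays meeting within 0.1 mm; the text gives a height of 0.056. Keyhole is (0.4925, -0.105, 0.0725) at slot yaw about 16.5°. Bar centre is (0.599, 0.206, 0.275), so the guard is at about 0.83 rad and its hinge near x=0.721. First I'll move above the guard bar.

Emit:
servo_tool(moves="0 0 -0.08 -7 0; -0.03 -0.01 -0.12 -14 0; -0.06 -0.02 -0.16 -21 0; -0.1 -0.04 -0.17 -25.5 0; -0.449 -0.183 -0.17 -25.5 0; -0.449 -0.183 -0.17 -25.5 0; -0.449 -0.183 -0.17 -25.5 0; -0.449 -0.183 -0.17 -25.5 0; -0.449 -0.183 -0.17 -25.5 0; -0.449 -0.183 -0.17 -25.5 0")

```text
time: 1.53
position: [0.4854, 0.3268, 0.3575]
tool_rot: [-0.0, 1.0, 0.0, 0.0]
ft_force: [0.4, -0.3, -0.4]
grip_width: 0.0285
grip_force: 0.0
```

Emit:
servo_tool(moves="-0.16 -0.065 0 0 0; -0.16 -0.065 0 0 0; -0.16 -0.065 0 0 0; -0.16 -0.065 0 0 0")

```text
time: 1.87
position: [0.6405, 0.2645, 0.3573]
tool_rot: [0.0, 1.0, 0.0, 0.0]
ft_force: [1.0, 0.6, -0.1]
grip_width: 0.0039
grip_force: 0.0
```

Emit:
servo_tool(moves="0.038 -0.058 0 0 0; 0.038 -0.058 0.03 0 0; 0.038 -0.058 0.057 0 0; 0.038 -0.058 0.057 0 0")

```text
time: 2.2
position: [0.597, 0.2057, 0.2936]
tool_rot: [0.001, 1.0, -0.001, -0.007]
ft_force: [0.0, -0.7, -1.0]
grip_width: 0.0002
grip_force: 0.0
```

```bash
python3 - <<'E'
from h import *
o=get_obs();p=o["position"];print(p,o["ft_force"])
for a in np.linspace(.8,0,9):
    x=.721-.195*np.cos(a)+.022*np.sin(a);z=.1225+.195*np.sin(a)+.022*np.cos(a)+.0095*np.tan(a)
    print(round(a,2),"tool dx %.3f dz %.3f"%(p[0]-x,p[2]-z))
E
```

```text
[0.59697233 0.20567648 0.29362755] [ 0.02883373 -0.70511322 -1.03210874]
0.8 tool dx -0.004 dz 0.006
0.7 tool dx 0.011 dz 0.021
0.6 tool dx 0.024 dz 0.036
0.5 tool dx 0.037 dz 0.053
0.4 tool dx 0.047 dz 0.071
0.3 tool dx 0.056 dz 0.090
0.2 tool dx 0.063 dz 0.109
0.1 tool dx 0.068 dz 0.129
0.0 tool dx 0.071 dz 0.149
```

Emit:
servo_tool(moves="0.004 0 0.012 0 0; 0.017 0 0.028 0 0; 0.03 0 0.043 0 0; 0.042 0 0.06 0 0; 0.052 0 0.078 0 0; 0.061 0 0.097 0 0; 0.068 0 0.116 0 0; 0.073 0 0.132 0 0; 0.075 0 0.142 0 0; 0.075 0 0.142 0 0")

```text
time: 3.03
position: [0.5102, 0.2081, 0.1546]
tool_rot: [-0.001, 1.0, -0.001, -0.017]
ft_force: [-20.7, 0.3, -0.7]
grip_width: 0.0005
grip_force: 9.6
```

```bash
python3 - <<'E'
from h import *
S=cams.camera("scene");T=cams.camera("top")
o=get_obs();print(o["position"],o["ft_force"])
cv2.imwrite("pics/c3.png",np.hstack([cv2.resize(S[80:280,300:500],(400,400)),cv2.resize(T[100:300,110:310],(400,400))]))
E
```

```text
[0.51029149 0.2080811  0.15496322] [-20.35114967   0.48285584  -0.98355803]
```

View pics/c3.png

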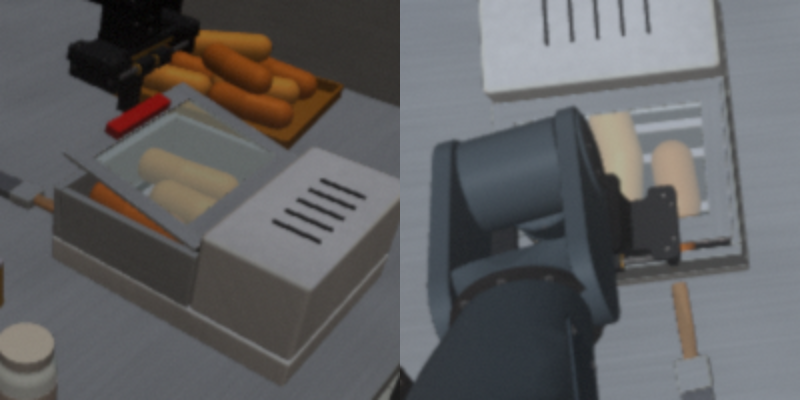

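The fingers slipped off the front of the bar, and the guard stopped about half shut (bar at scene (369,137)). I'll back off toward the robot, raise, and re-measure.

Emit:
servo_tool(moves="0.03 0 0 0 0; 0.04 0 -0.03 0 0; 0.04 0 -0.07 0 0; 0.04 0 -0.12 0 0; 0.04 0 -0.12 0 0; 0.04 0 -0.12 0 0")

```text
time: 3.63
position: [0.4896, 0.2093, 0.2839]
tool_rot: [-0.001, 1.0, 0.001, 0.006]
ft_force: [0.9, -0.9, 0.0]
grip_width: 0.0001
grip_force: 0.0
```

```bash
python3 - <<'E'
from h import *
S=cams.camera("scene");T=cams.camera("top")
o=get_obs();print(o["position"],o["ft_force"])
for n,im,b in(("scene",S,(330,80,90,80)),("top",T,(150,140,110,110))):
    r=hc(im,b,dred);print(n,r[0],r[1],r[2]);c,d=ray(n,r[0]);print(c+d*(.206-c[1])/d[1])
cv2.imwrite("pics/S2.png",S);cv2.imwrite("pics/T2.png",T)
E
```

```text
[0.48616567 0.20828857 0.27879567] [-0.50638887 -0.95466505 -0.99130914]
scene [368.47189029 137.01307916] [353.125 125.875] [384.375 148.125]
[0.52981352 0.206      0.17868592]Traceback (most recent call last):
  File "<stdin>", line 5, in <module>
  File "h.py", line 26, in hc
    cs,_=cv2.findContours(mf(c),cv2.RETR_EXTERNAL,cv2.CHAIN_APPROX_NONE);hl=cv2.convexHull(max(cs,key=cv2.contourArea));m=cv2.moments(hl)
                                                                                           ~~~^^^^^^^^^^^^^^^^^^^^^^^^
ValueError: max() iterable argument is empty
```

Emit:
servo_tool(moves="-0.03 0 0.02 0 0; -0.053 0 0.05 0 0; -0.054 0 0.08 0 0; -0.053 0 0.09 0 0; -0.051 0 0.1 0 0; -0.048 0 0.11 0 0; -0.045 0 0.12 0 0; -0.042 0 0.128 0 0; -0.041 0 0.134 0 0; -0.041 0 0.134 0 0")

```text
time: 4.57
position: [0.5253, 0.2078, 0.1432]
tool_rot: [-0.0, 1.0, -0.0, -0.001]
ft_force: [-0.2, 0.1, 0.1]
grip_width: 0.0005
grip_force: 0.0
```

Emit:
servo_tool(moves="0 0 0.002 0 0; 0 0 0.004 0 0; 0 0 0.004 0 0")

```text
time: 4.82
position: [0.527, 0.2079, 0.1403]
tool_rot: [-0.0, 1.0, 0.0, 0.0]
ft_force: [-0.5, 0.1, 1.2]
grip_width: 0.0002
grip_force: 0.1
```

```bash
python3 - <<'E'
from h import *
S=cams.camera("scene")
o=get_obs();print(o["position"],o["ft_force"])
r=hc(S,(320,80,100,90),dred);print(r[0],r[1],r[2]);c,d=ray("scene",r[0]);print(c+d*(.206-c[1])/d[1])
cv2.imwrite("pics/S3.png",S)
E
```

```text
[0.52722987 0.20788136 0.1403576 ] [-0.69671849 -0.62385821  0.14790139]
[365.90945216 144.64940323] [350.375 133.375] [381.375 155.625]
[0.52396433 0.206      0.15276274]
```

```bash
python3 - <<'E'
from h import *
S=cv2.imread("pics/S3.png");T=cams.camera("top")
cv2.imwrite("pics/c4.png",np.hstack([cv2.resize(S[90:240,310:460],(450,450),interpolation=cv2.INTER_CUBIC),cv2.resize(T[160:260,150:250],(350,350))[:450] if 0 else cv2.resize(T[140:290,150:250],(300,450),interpolation=cv2.INTER_CUBIC)]))
E
```

```text
(no output)
```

View pics/c4.png

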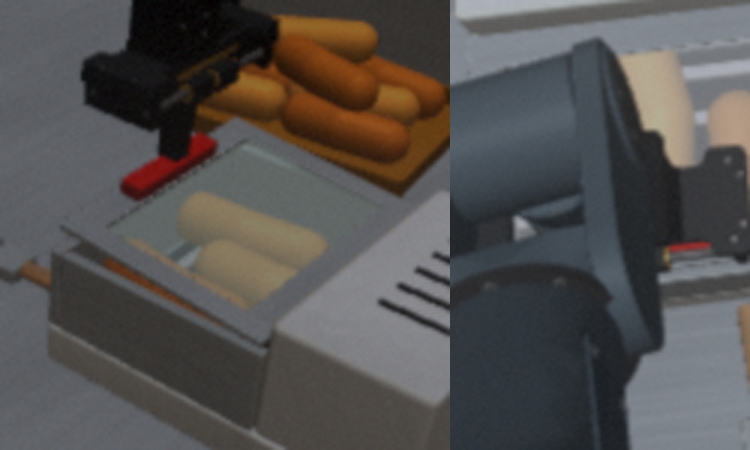

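Emit:
servo_tool(moves="0 0 0.003 0 0; 0 0 0.005 0 0; 0 0 0.005 0 0; 0 0 0.005 0 0")

```text
time: 5.25
position: [0.527, 0.2077, 0.1349]
tool_rot: [-0.0, 1.0, -0.0, -0.0]
ft_force: [-0.3, 0.0, 0.0]
grip_width: 0.0002
grip_force: 0.0
```

```bash
python3 - <<'E'
from h import *
S=cams.camera("scene");T=cams.camera("top");cv2.imwrite("pics/S4.png",S);cv2.imwrite("pics/T4.png",T)
o=get_obs();p=o["position"];print(p,proj("scene",p),proj("top",p))
r=hc(S,(320,80,100,90),dred);print(r);
b=hc(T,(200,190,60,50),dred);print(b)
for q in b[3]:print(plane("top",q,.15))
cv2.circle(S,tuple(int(v) for v in proj("scene",p)),1,(0,255,0),-1)
cv2.imwrite("pics/c5.png",np.hstack([cv2.resize(S[105:165,335:395],(480,480),interpolation=cv2.INTER_CUBIC),cv2.resize(T[195:235,220:246],(312,480),interpolation=cv2.INTER_CUBIC)]))
E
```

```text
[0.52707111 0.20772898 0.13500748] [366.61647158 150.4112986 ] [216.75808373 223.16943047]
(array([365.26276697, 146.46891686]), array([350.125, 136.125]), array([380.875, 157.125]), array([[348.31384277, 151.68186951],
       [377.68937683, 133.60461426],
       [382.29023743, 141.08100891],
       [352.91470337, 159.15826416]]))
(array([229.55225753, 222.06061873]), array([223.875, 220.875]), array([235.625, 223.375]), array([[223.76361084, 221.76113892],
       [235.57054138, 220.58044243],
       [235.74628448, 222.33786774],
       [223.93935394, 223.51856232]]))
[0.5253469  0.18892039 0.15      ]
[0.52504247 0.16226416 0.15      ]
[0.5209747 0.1621604 0.15     ]
[0.52128101 0.18879392 0.15      ]
```

View pics/c5.png

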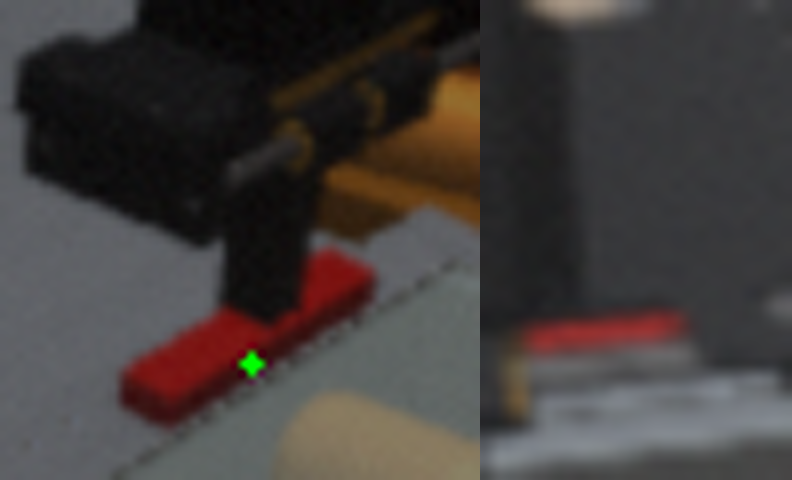

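The enlarged view shows the fingertip on the bar's top face (crop (265,320)), and the bar has moved down since the last look. I'll keep pressing until the force rises.

Emit:
servo_tool(moves="0 0 0.003 0 0; 0 0 0.006 0 0; 0 0 0.009 0 0; 0 0 0.009 0 0")

```text
time: 5.68
position: [0.5266, 0.2077, 0.1253]
tool_rot: [-0.0, 1.0, -0.0, -0.0]
ft_force: [-0.2, 0.1, 0.1]
grip_width: 0.0006
grip_force: 0.0
```

```bash
python3 - <<'E'
from h import *
S=cams.camera("scene")
o=get_obs();p=o["position"];print(p,o["ft_force"],o["q"])
r=hc(S,(320,80,100,90),dred);print(r[:3]);c,d=ray("scene",r[0]);print(c+d*(.206-c[1])/d[1])
E
```

```text
[0.52681694 0.20774405 0.12555462] [ 0.44451965 -0.13214252 -0.70707433] [ 1.78358101e-01  5.45139526e-01  1.65162292e+00 -6.07224595e-05
  9.45338112e-01 -1.39269496e+00]
(array([364.66357261, 149.22845945]), array([349.875, 138.875]), array([380.125, 159.875]))
[0.52133319 0.206      0.13717993]
```

Emit:
servo_tool(moves="0 0 0.002 0 0; 0 0 0.004 0 0; 0 0 0.004 0 0; 0 0 0.004 0 0")

```text
time: 6.07
position: [0.5271, 0.2078, 0.1219]
tool_rot: [-0.0, 1.0, -0.0, 0.0]
ft_force: [-0.3, 0.3, -0.4]
grip_width: 0.0007
grip_force: 0.0
```

```bash
python3 - <<'E'
from h import *
S=cams.camera("scene");cv2.imwrite("pics/S6.png",S)
o=get_obs();p=o["position"];print(p,o["ft_force"],o["joint_torque"])
r=hc(S,(320,80,100,90),dred);print(r[:3]);c,d=ray("scene",r[0]);print(c+d*(.206-c[1])/d[1])
E
```

```text
[0.52713495 0.20776694 0.12203835] [-0.25637811 -0.4453826  -0.12883597] [ 1.07146095e-02 -4.09811926e+01 -1.36699203e+01 -1.76605058e-02
  8.41239863e-02  6.46012677e-05]
(array([364.46928689, 150.32764572]), array([349.375, 139.875]), array([379.875, 160.875]))
[0.52104584 0.206      0.1335379 ]
```

Emit:
servo_tool(moves="0 0 0.002 0 0; 0 0 0.004 0 0; 0 0 0.006 0 0; 0 0 0.006 0 0")

```text
time: 6.45
position: [0.5274, 0.2078, 0.1207]
tool_rot: [-0.0, 1.0, -0.0, 0.001]
ft_force: [-6.7, -1.8, 27.0]
grip_width: 0.0004
grip_force: 13.6
```

```bash
python3 - <<'E'
from h import *
S=cams.camera("scene");cv2.imwrite("pics/S7.png",S)
o=get_obs();p=o["position"];print(p,o["ft_force"])
r=hc(S,(320,80,100,90),dred);print(r[:3]);c,d=ray("scene",r[0]);print(c+d*(.206-c[1])/d[1])
E
```

```text
[0.52742904 0.20782229 0.12070813] [-6.88638096 -1.95731471 26.82674135]
(array([364.50056464, 150.37012266]), array([349.375, 140.125]), array([379.875, 160.875]))
[0.52116495 0.206      0.13345021]
```

27 N builds up and the bar has stopped at z≈0.134 (the text gives 0.1365), so the guard is shut. I'll lift off and check both the guard and the fingertip position against the cameras.

Emit:
servo_tool(moves="0 0 -0.006 0 0; 0 0 -0.04 0 0; 0 0 -0.08 0 0; 0 0 -0.12 0 0; 0 0 -0.15 0 0; 0 0 -0.15 0 0; 0 0 -0.15 0 0")

```text
time: 7.08
position: [0.5283, 0.208, 0.2684]
tool_rot: [-0.0, 1.0, 0.0, 0.003]
ft_force: [-0.8, -0.5, -0.0]
grip_width: 0.0005
grip_force: 0.0
```

```bash
python3 - <<'E'
from h import *
S=cams.camera("scene");T=cams.camera("top");cv2.imwrite("pics/S8.png",S)
o=get_obs();p=o["position"];print(p,o["ft_force"]);q=proj("scene",p);t=proj("top",p);print(q,t)
r=hc(S,(320,80,100,90),dred);print(r[:3])
cv2.circle(S,tuple(int(round(v)) for v in q),1,(0,255,0),-1);cv2.circle(T,tuple(int(round(v)) for v in t),1,(0,255,0),-1)
cv2.imwrite("pics/c6.png",np.hstack([cv2.resize(S[60:200,300:440],(560,560),interpolation=cv2.INTER_CUBIC),cv2.resize(T[130:270,180:240],(240,560))]))
E
```

```text
[0.52605594 0.20759084 0.26509371] [-0.74822213  0.87388077 -0.56426912]
[370.74651215 106.62425662] [203.59920733 211.79855527]
(array([364.45110483, 150.51648219]), array([349.375, 140.125]), array([379.875, 160.875]))
```

View pics/c6.png

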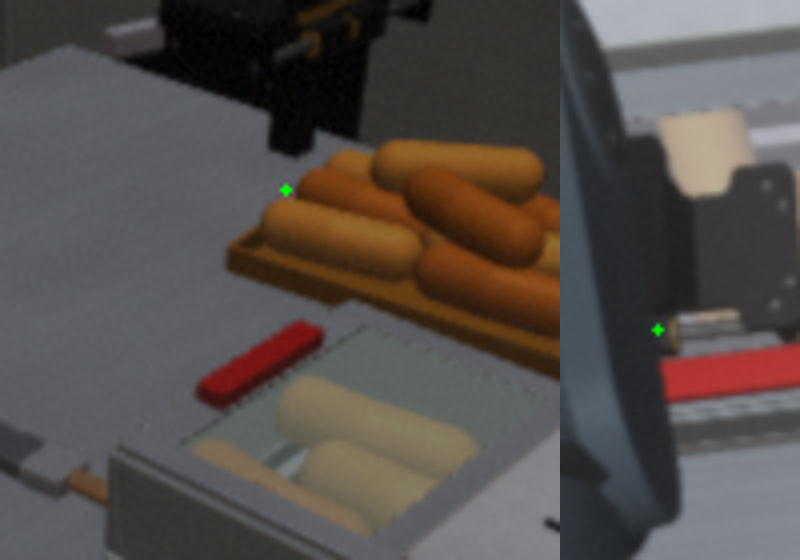

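The guard sits flush and shut (bar at scene (364,150)). The visible fingertip, at about scene (372,97), sits roughly 25 mm above where the reported TCP projects (371,107). I'll allow for that offset and measure again over the key. Now to the key.

Emit:
servo_tool(moves="-0.003 -0.04 0 0 0; -0.006 -0.08 0 5 0; -0.01 -0.12 0 11 0; -0.013 -0.16 0 17 0.05; -0.015 -0.2 0.01 23.5 0.05; -0.017 -0.24 0.02 23.5 0.05; -0.019 -0.28 0.03 23.5 0.05; -0.021 -0.32 0.04 23.5 0.05; -0.022 -0.36 0.05 23.5 0.05; -0.023 -0.4 0.06 23.5 0.05")

```text
time: 8.02
position: [0.5484, -0.1934, 0.2032]
tool_rot: [0.204, 0.979, 0.001, -0.002]
ft_force: [0.5, -0.0, 0.6]
grip_width: 0.0391
grip_force: 0.0
```

```bash
python3 - <<'E'
from h import *
o=get_obs();p=o["position"];q=o["tool_rot"];a=np.degrees(2*np.arctan2(q[1],q[0]))
print(p,q,"yaw",np.degrees(np.arctan2(2*q[0]*q[1],q[0]**2-q[1]**2)))
from scipy.spatial.transform import Rotation as R
r=R.from_quat(q).as_matrix();print("shift to z.15:",r.T@(np.array([.5493,-.2708,.15])-p),o["q"])
E
```

```text
[ 0.54841199 -0.19343874  0.2031891 ] [ 2.03650652e-01  9.79040669e-01  8.22686676e-04 -2.25931630e-03] yaw 156.4988893006179
shift to z.15: [-0.03191611 -0.07062689  0.05298904] [-5.31219689e-01  4.65484758e-01  1.53528119e+00  1.21791917e-04
  1.14563431e+00 -1.69189476e+00]
```

Emit:
servo_tool(moves="-0.016 -0.036 0.01 0 0.05; -0.031 -0.071 0.03 0 0.05; -0.031 -0.071 0.045 0 0.05; -0.031 -0.071 0.045 0 0.05; -0.031 -0.071 0.045 0 0.05")

```text
time: 8.43
position: [0.5481, -0.2684, 0.1582]
tool_rot: [0.204, 0.979, 0.002, -0.003]
ft_force: [0.8, 0.3, 0.3]
grip_width: 0.0495
grip_force: 0.0
```

```bash
python3 - <<'E'
from h import *
S=cams.camera("scene");T=cams.camera("top");cv2.imwrite("pics/S9.png",S);cv2.imwrite("pics/T9.png",T)
o=get_obs();p=o["position"];print(p,o["grip_width"]);q=proj("scene",p);t=proj("top",p);print(q,t)
cv2.circle(S,tuple(int(round(v)) for v in q),1,(0,255,0),-1);cv2.circle(T,tuple(int(round(v)) for v in t),1,(0,255,0),-1)
cv2.imwrite("pics/c7.png",np.hstack([cv2.resize(S[180:300,180:300],(480,480),interpolation=cv2.INTER_CUBIC),cv2.resize(T[150:250,380:446],(317,480))]))
E
```

```text
[ 0.54995878 -0.26832454  0.1607852 ] 0.05019847517040477
[234.18342924 229.71351034] [423.41062588 187.87200461]
```

View pics/c7.png

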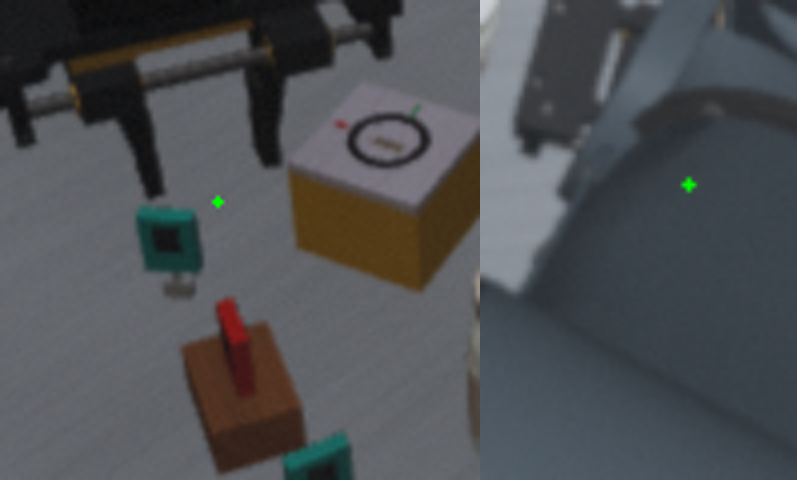

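Scene: open finger tips at (218,228) and (247,221), key head below at (238,266), all lined up. I'll descend carefully, using contact with the stand top as the height reference.

Emit:
servo_tool(moves="0 -0.003 0.03 0 0.036; 0 -0.003 0.06 0 0.036; 0 -0.003 0.085 0 0.036; 0 -0.003 0.1 0 0.036; 0 -0.003 0.1 0 0.036")

```text
time: 8.95
position: [0.5475, -0.2695, 0.0588]
tool_rot: [0.202, 0.979, 0.001, -0.003]
ft_force: [-0.4, -1.0, -0.8]
grip_width: 0.0363
grip_force: 0.0
```

```bash
cat >> h.py <<'E'
def tips(S,box,thr=45):
    x,y,w,h=box;g=cv2.cvtColor(S[y:y+h,x:x+w],cv2.COLOR_BGR2GRAY);g=cv2.resize(g,None,fx=4,fy=4,interpolation=cv2.INTER_CUBIC)
    m=g<thr;low=[(np.where(m[:,i])[0].max() if m[:,i].any() else -1) for i in range(m.shape[1])]
    return [(x+i/4,round(y+l/4,1)) for i,l in enumerate(low)][::4]
E
python3 - <<'E'
from h import *
S0=cv2.imread("pics/S9.png");print([(a,b) for a,b in tips(S0,(205,180,50,56))])
S=cams.camera("scene");cv2.imwrite("pics/S10.png",S)
o=get_obs();p=o["position"];print(p,o["ft_force"],o["grip_width"],proj("scene",p))
print(tips(S,(205,200,55,62),40));print(hc(S,(226,246,28,38),lambda c:((c[...,2]>1.4*c[...,1].astype(float))&(c[...,0]>.86*c[...,1].astype(float))&(c[...,2]>45)).astype(np.uint8)*255)[:3])
E
```

```text
[(205.0, np.float64(210.0)), (206.0, np.float64(209.8)), (207.0, np.float64(209.5)), (208.0, np.float64(209.2)), (209.0, np.float64(209.5)), (210.0, np.float64(210.8)), (211.0, np.float64(212.8)), (212.0, np.float64(214.8)), (213.0, np.float64(216.8)), (214.0, np.float64(219.2)), (215.0, np.float64(223.2)), (216.0, np.float64(226.0)), (217.0, np.float64(229.0)), (218.0, np.float64(229.2)), (219.0, np.float64(228.8)), (220.0, np.float64(228.2)), (221.0, np.float64(201.0)), (222.0, np.float64(200.8)), (223.0, np.float64(200.8)), (224.0, np.float64(200.5)), (225.0, np.float64(200.0)), (226.0, np.float64(199.8)), (227.0, np.float64(199.5)), (228.0, np.float64(199.5)), (229.0, np.float64(199.2)), (230.0, np.float64(199.0)), (231.0, np.float64(198.5)), (232.0, np.float64(198.2)), (233.0, np.float64(198.2)), (234.0, np.float64(198.0)), (235.0, np.float64(197.8)), (236.0, np.float64(197.5)), (237.0, np.float64(197.2)), (238.0, np.float64(197.0)), (239.0, np.float64(196.8)), (240.0, np.float64(196.5)), (241.0, np.float64(197.0)), (242.0, np.float64(202.0)), (243.0, np.float64(210.5)), (244.0,
[... 1357 characters left out ...]
 np.float64(238.0)), (239.0, np.float64(228.2)), (240.0, np.float64(228.0)), (241.0, np.float64(228.0)), (242.0, np.float64(237.2)), (243.0, np.float64(238.2)), (244.0, np.float64(246.5)), (245.0, np.float64(253.0)), (246.0, np.float64(255.0)), (247.0, np.float64(256.8)), (248.0, np.float64(257.2)), (249.0, np.float64(257.2)), (250.0, np.float64(256.8)), (251.0, np.float64(242.2)), (252.0, np.float64(239.0)), (253.0, np.float64(238.8)), (254.0, np.float64(238.8)), (255.0, np.float64(238.5)), (256.0, np.float64(238.2)), (257.0, np.float64(238.0)), (258.0, np.float64(237.8)), (259.0, np.float64(237.5))]
(array([238.45251365, 265.64181453]), array([233.625, 253.875]), array([242.875, 278.375]))
```

Emit:
servo_tool(moves="0 0.002 0.015 0 0.036; 0 0.002 0.027 0 0.036; 0 0.002 0.03 0 0.036; 0 0.002 0.032 0 0.036; 0 0.002 0.034 0 0.036; 0 0.002 0.034 0 0.036")

```text
time: 9.5
position: [0.5501, -0.2708, 0.0275]
tool_rot: [0.203, 0.979, -0.0, 0.0]
ft_force: [-0.5, 0.5, -0.9]
grip_width: 0.0363
grip_force: 0.0
```

```bash
python3 - <<'E'
from h import *
S=cams.camera("scene");cv2.imwrite("pics/S11.png",S)
o=get_obs();p=o["position"];print(p,o["ft_force"],o["grip_width"],proj("scene",p))
t=tips(S,(215,230,45,60),40);print([(int(a),float(b)) for a,b in t if b>250])
E
```

```text
[ 0.550093   -0.27083478  0.02762937] [-0.40755498  0.32880179 -0.45000661] 0.03597215585338379 [240.01119495 275.10379943]
[(215, 261.8), (216, 261.8), (217, 261.5), (218, 261.0), (219, 260.8), (220, 260.5), (221, 260.5), (222, 260.2), (223, 260.8), (224, 262.5), (225, 264.0), (226, 268.2), (227, 273.5), (228, 276.8), (229, 275.8), (230, 275.0), (231, 274.2), (232, 287.8), (233, 289.8), (234, 289.8), (235, 289.8), (236, 289.8), (237, 289.8), (238, 289.8), (239, 289.8), (240, 289.8), (241, 289.8), (242, 289.8), (243, 289.8), (244, 289.8), (245, 289.8), (246, 289.8), (247, 289.8), (248, 289.8), (249, 289.8), (250, 289.8), (251, 289.0), (252, 289.8), (253, 289.8), (254, 289.8), (255, 250.5), (256, 250.2)]
```

Emit:
servo_tool(moves="0 0 0.002 0 0.036; 0 0 0.004 0 0.036; 0 0 0.004 0 0.036")

```text
time: 9.8
position: [0.5496, -0.2706, 0.023]
tool_rot: [0.204, 0.979, 0.0, -0.0]
ft_force: [-0.4, -0.0, 0.2]
grip_width: 0.0362
grip_force: 0.0
```

Emit:
servo_tool(moves="0 0 0.002 0 0.036; 0 0 0.004 0 0.036; 0 0 0.004 0 0.036")

```text
time: 10.05
position: [0.5495, -0.2704, 0.0186]
tool_rot: [0.204, 0.979, 0.0, -0.0]
ft_force: [0.3, -0.6, 0.4]
grip_width: 0.0362
grip_force: 0.0
```

Emit:
servo_tool(moves="0 0 0.002 0 0.036; 0 0 0.003 0 0.036; 0 0 0.003 0 0.036")

```text
time: 10.3
position: [0.5496, -0.2705, 0.0158]
tool_rot: [0.203, 0.979, 0.0, -0.0]
ft_force: [0.3, 0.9, 1.0]
grip_width: 0.0358
grip_force: 0.0
```

Emit:
servo_tool(moves="0 0 0.002 0 0.036; 0 0 0.003 0 0.036; 0 0 0.003 0 0.036")

```text
time: 10.55
position: [0.5496, -0.2705, 0.0128]
tool_rot: [0.204, 0.979, 0.0, -0.0]
ft_force: [-0.6, 0.2, -0.2]
grip_width: 0.0361
grip_force: 0.0
```

```bash
python3 - <<'E'
from h import *
S=cams.camera("scene");cv2.imwrite("pics/S12.png",S)
o=get_obs();p=o["position"];print(p,o["ft_force"],o["grip_width"],proj("scene",p))
g=cv2.cvtColor(S,cv2.COLOR_BGR2GRAY);print(g[262:292,222:260])
E
```

```text
[ 0.54970212 -0.27052874  0.01294511] [ 0.75290761 -0.28268869  0.44418411] 0.03588004625991248 [240.68116112 279.38055261]
[[ 21  19  23 ...  98  97  99]
 [ 23  22  20 ...  98  99  98]
 [ 22  22  22 ... 100 101 101]
 ...
 [ 99 100 100 ...  97 102 102]
 [100 100 103 ...  94  87  91]
 [100 101 100 ...  82  78  81]]
```

Emit:
servo_tool(moves="0 0 0.002 0 0.036; 0 0 0.004 0 0.036; 0 0 0.004 0 0.036")

```text
time: 10.85
position: [0.5501, -0.2708, 0.0104]
tool_rot: [0.203, 0.979, -0.0, 0.0]
ft_force: [-1.5, 1.3, 7.8]
grip_width: 0.036
grip_force: 4.1
```

Contact with the stand at reported z=0.0104 (stand top 0.034), so the real tip is 24 mm above the reported TCP. That agrees with the bar contact. I'll raise 6 mm and close on the head.

Emit:
servo_tool(moves="0 0 -0.004 0 0.036; 0 0 -0.008 0 0.02; 0 0 -0.008 0 0.008; 0 0 -0.008 0 0.004; 0 0 -0.008 0 0.004; 0 0 -0.008 0 0.004; 0 0 -0.008 0 0.004", grip_force=12)

```text
time: 11.43
position: [0.5496, -0.2705, 0.0168]
tool_rot: [0.204, 0.979, 0.0, -0.0]
ft_force: [0.1, 0.2, -0.7]
grip_width: 0.0101
grip_force: 12.0
```

```bash
python3 - <<'E'
from h import *
o=get_obs();print(o["position"],o["ft_force"],o["moment"],o["grip_width"],o["grip_force"])
E
```

```text
[ 0.54961967 -0.2704691   0.01679453] [ 0.07312894  0.21925061 -0.74602971] [ 0.02058144  0.01411631 -0.07692239] 0.010142522895258575 11.999872984551985
```

Emit:
servo_tool(moves="0 0 0 0 0.004; 0 0 0 0 0.004; 0 0 -0.015 0 0.004; 0 0 -0.03 0 0.004; 0 0 -0.06 0 0.004; 0 0 -0.09 0 0.004; 0 0 -0.09 0 0.004; 0 0 -0.09 0 0.004", grip_force=40)

```text
time: 12.1
position: [0.551, -0.2715, 0.1091]
tool_rot: [0.203, 0.979, -0.001, 0.002]
ft_force: [-0.8, 0.1, -1.1]
grip_width: 0.01
grip_force: 40.0
```

```bash
cat >> h.py <<'E'
def k(c):
    c=c.astype(float);return ((c[...,2]>1.6*c[...,1])&(c[...,0]>.8*c[...,1])&(c[...,2]>45)).astype(np.uint8)*255
E
python3 - <<'E'
from h import *
from scipy.spatial.transform import Rotation as R
S=cams.camera("scene");cv2.imwrite("pics/S13.png",S)
o=get_obs();p=o["position"];print(p,o["ft_force"],o["grip_width"],o["grip_force"])
print(blobs(k(S)[200:300,200:300]),"pred",proj("scene",np.array([p[0],p[1],p[2]+.0395])))
r=R.from_quat(o["tool_rot"]).as_matrix();print("yaw",np.degrees(np.arctan2(r[1,0],r[0,0])),"to hole",r.T@(np.array([.4925,-.105,p[2]])-p))
E
```

```text
[ 0.54977551 -0.27056954  0.10741235] [-0.23003123 -0.24728149 -0.31138657] 0.010065486649754185 40.00358715045877
[([34.4, 35.1], [30, 23, 9, 26, 133])] pred [234.00867689 235.28275561]
yaw 156.51626845139606 to hole [ 1.18509132e-01  1.29032302e-01 -9.21434782e-05]
```

Emit:
servo_tool(moves="0.025 0.027 0 -7 0.004; 0.05 0.054 0 -14 0.004; 0.075 0.081 0 -21 0.004; 0.095 0.104 0 -28 0.004; 0.11 0.12 0 -35 0.004; 0.1185 0.129 0 -40 0.004; 0.1185 0.129 0 -40 0.004; 0.1185 0.129 0 -40 0.004; 0.1185 0.129 0 -40 0.004")

```text
time: 12.9
position: [0.493, -0.1058, 0.1065]
tool_rot: [-0.143, 0.99, -0.0, -0.0]
ft_force: [-0.2, -0.2, 0.0]
grip_width: 0.0099
grip_force: 40.0
```

```bash
python3 - <<'E'
from h import *
from scipy.spatial.transform import Rotation as R
S=cams.camera("scene");T=cams.camera("top");cv2.imwrite("pics/S14.png",S)
o=get_obs();p=o["position"];print(p,o["ft_force"],o["grip_width"],o["grip_force"],o["q"][5])
print(blobs(k(S)[160:240,240:320]),"pred",proj("scene",np.array([p[0],p[1],p[2]+.0395])))
r=R.from_quat(o["tool_rot"]).as_matrix();print("yaw",np.degrees(np.arctan2(r[1,0],r[0,0])),"to hole",r.T@(np.array([.4925,-.105,p[2]])-p))
q=proj("scene",np.array([.4925,-.105,.072]));print(q)
C=S[170:240,240:310].copy();C=cv2.resize(C,(560,560),interpolation=cv2.INTER_CUBIC)
for z,c in((p[2]+.0172-.025,(0,255,255)),(.072,(0,255,0))):
    u=((proj("scene",np.array([p[0],p[1],z]))-[240,170]+.5)*8).astype(int);cv2.circle(C,tuple(int(v) for v in u),3,c,-1)
cv2.imwrite("pics/c8.png",C)
E
```

```text
[ 0.49317923 -0.10626625  0.10675599] [-0.0176307  -0.46346107 -0.45536855] 0.009831389541480436 40.00362016107829 -2.290498616059102
[([38.9, 30.9], [36, 23, 6, 18, 74])] pred [274.70608951 190.09154483]
yaw -163.61815360782293 to hole [ 2.94530009e-04  1.40641019e-03 -6.54527771e-07]
[276.40982609 214.05062697]
```

View pics/c8.png

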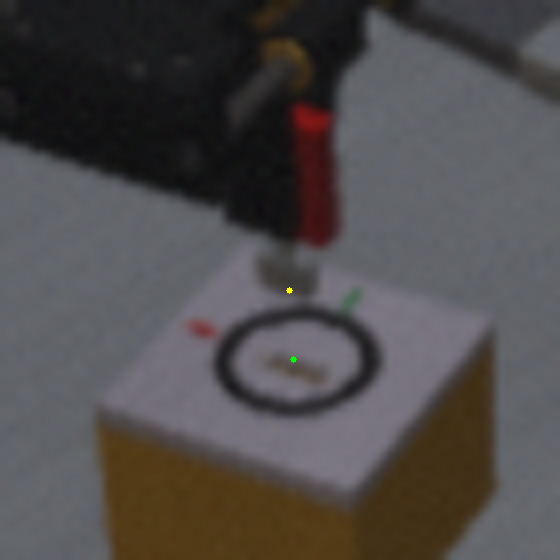

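The last view shows the key's bit (tip at crop (288,293)) directly above the slot (297,365) and in line with it. I'll shift 1.4 mm and lower.

Emit:
servo_tool(moves="0 0.0015 0 0 0.004; 0 0.0015 0.01 0 0.004; 0 0.0015 0.02 0 0.004; 0 0.0015 0.026 0 0.004; 0 0.0015 0.028 0 0.004; 0 0.0015 0.03 0 0.004; 0 0.0015 0.032 0 0.004; 0 0.0015 0.032 0 0.004")

```text
time: 13.67
position: [0.4926, -0.104, 0.075]
tool_rot: [-0.144, 0.99, -0.0, 0.0]
ft_force: [0.7, -0.9, -0.8]
grip_width: 0.0098
grip_force: 40.0
```

Emit:
servo_tool(moves="0 0 0.002 0 0.004; 0 0 0.004 0 0.004; 0 0 0.006 1 0.004; 0 0 0.008 -1 0.004; 0 0 0.009 0 0.004; 0 0 0.009 0 0.004")

```text
time: 14.17
position: [0.4939, -0.1041, 0.0666]
tool_rot: [-0.143, 0.99, -0.001, 0.002]
ft_force: [3.1, 0.1, 1.0]
grip_width: 0.0097
grip_force: 40.0
```

Emit:
servo_tool(moves="-0.001 0 0.002 1.5 0.004; -0.001 0 0.004 -1.5 0.004; -0.001 0 0.006 1.5 0.004; -0.001 0 0.008 -1.5 0.004; -0.001 0 0.009 0 0.004; -0.001 0 0.009 0 0.004")

```text
time: 14.67
position: [0.4941, -0.104, 0.0577]
tool_rot: [-0.143, 0.99, -0.001, 0.001]
ft_force: [1.4, -1.5, 1.5]
grip_width: 0.0099
grip_force: 40.0
```

Emit:
servo_tool(moves="0 0 0.0015 1.5 0.004; 0 0 0.003 -1.5 0.004; 0 0 0.004 1.5 0.004; 0 0 0.0045 -1.5 0.004; 0 0 0.0045 0 0.004; 0 0 0.0045 0 0.004")

```text
time: 15.17
position: [0.4942, -0.1041, 0.0546]
tool_rot: [-0.144, 0.99, -0.001, 0.001]
ft_force: [-0.8, -1.0, 16.8]
grip_width: 0.0099
grip_force: 40.0
```

```bash
python3 - <<'E'
from h import *
S=cams.camera("scene");T=cams.camera("top")
o=get_obs();p=o["position"];print(p,o["ft_force"],o["moment"],o["grip_width"],o["q"][5])
print(blobs(k(S)[160:260,240:320]),blobs(k(T)[200:250,330:380]));print(proj("scene",np.array([p[0],p[1],p[2]+.0395])),proj("scene",np.array([p[0],p[1],.072])))
E
```

```text
[ 0.49419706 -0.10404877  0.05458647] [-0.9812651  -1.74709658 16.37761966] [-0.26487104  0.27739188  0.06942861] 0.009796004714631257 -2.288296147918893
[([40.7, 48.0], [38, 41, 6, 16, 65])] []
[276.73931184 207.18014267] [277.16142163 214.17540714]
```

The head rests on the face: 16 N at reported z=0.0546, with 0.0548 predicted and no slip in the grip. Now the clockwise turn.

Emit:
servo_tool(moves="0 0 -0.0004 5 0.004; 0 0 -0.0004 10 0.004; 0 0 -0.0004 15 0.004; 0 0 -0.0004 20 0.004; 0 0 -0.0004 25 0.004; 0 0 -0.0004 30 0.004; 0 0 -0.0004 30 0.004")

```text
time: 15.85
position: [0.4944, -0.1043, 0.0547]
tool_rot: [0.118, 0.993, -0.001, 0.002]
ft_force: [0.0, -2.4, 13.0]
grip_width: 0.0097
grip_force: 40.0
```

Emit:
servo_tool(moves="0 0 0 6 0.004; 0 0 0 12 0.004; 0 0 0 18 0.004; 0 0 0 24 0.004; 0 0 0 30 0.004; 0 0 0 36 0.004; 0 0 0 42 0.004; 0 0 0 48 0.004; 0 0 0 54 0.004; 0 0 0 54 0.004")

```text
time: 16.68
position: [0.4944, -0.1046, 0.0547]
tool_rot: [0.556, 0.831, -0.0, 0.002]
ft_force: [-1.1, -2.3, 12.4]
grip_width: 0.0099
grip_force: 40.0
```

```bash
python3 - <<'E'
from h import *
from scipy.spatial.transform import Rotation as R
o=get_obs();print(o["position"],o["ft_force"],o["moment"],o["grip_width"])
r=R.from_quat(o["tool_rot"]).as_matrix();print("yaw",np.degrees(np.arctan2(r[1,0],r[0,0])))
E
```

```text
[ 0.49435374 -0.10456568  0.05468805] [-1.11885226 -2.31201051 12.39520185] [-0.65045051  0.21789511 -0.00091695] 0.00992177994671345
yaw 112.37559651294528
```

Emit:
servo_tool(moves="0 0 0 4 0.004; 0 0 0 8 0.004; 0 0 0 11 0.004; 0 0 0 13 0.004; 0 0 0 13 0.004; 0 0 0 13 0.004")

```text
time: 17.18
position: [0.4943, -0.1046, 0.0547]
tool_rot: [0.646, 0.764, 0.0, 0.002]
ft_force: [-1.2, -3.4, 13.6]
grip_width: 0.0097
grip_force: 40.0
```

```bash
python3 - <<'E'
from h import *
from scipy.spatial.transform import Rotation as R
S=cams.camera("scene")
o=get_obs();p=o["position"];print(p,o["ft_force"],o["moment"],o["grip_width"],o["grip_force"])
r=R.from_quat(o["tool_rot"]).as_matrix();print("yaw",np.degrees(np.arctan2(r[1,0],r[0,0])))
print("bar",hc(S,(320,80,100,90),dred)[0],"key",blobs(k(S)[180:240,240:320],5),proj("scene",np.array([p[0],p[1],.094])))
cv2.imwrite("pics/S15.png",S)
E
```

```text
[ 0.49436497 -0.10457386  0.05468808] [-1.2414386  -3.39136399 13.85370217] [-0.57955372  0.18016599  0.04948986] 0.009684321880078596 40.00588880982832
yaw 99.58064345564205
bar [364.47686734 150.4975215 ] key [([33.2, 29.1], [31, 20, 6, 19, 84])] [276.62915052 207.33444196]
```

Emit:
servo_tool(moves="0 0 0 1.5 0.004; 0 0 0 3 0.004; 0 0 0 3 0.004; 0 0 0 3 0.004; 0 0 0 3 0.004")

```text
time: 17.65
position: [0.4944, -0.1046, 0.0547]
tool_rot: [0.665, 0.747, -0.0, 0.002]
ft_force: [-0.6, -3.2, 13.2]
grip_width: 0.0094
grip_force: 40.0
```

```bash
python3 - <<'E'
from h import *
from scipy.spatial.transform import Rotation as R
o=get_obs();p=o["position"];print(p,o["ft_force"],o["moment"],o["grip_width"],o["grip_force"],o["joint_torque"][5])
r=R.from_quat(o["tool_rot"]).as_matrix();print("yaw",np.degrees(np.arctan2(r[1,0],r[0,0])))
E
```

```text
[ 0.49436414 -0.10459116  0.05468811] [-0.61165998 -3.2023748  13.169382  ] [-0.54670302  0.11708782  0.27288676] 0.009377809654874168 40.004711956571555 0.26706830598413944
yaw 96.64494489782125
```

The moment jumped from 0.05 to 0.27 N m, so the key is against the stop, still home and gripped. Handing in.

```bash
python3 -c "
from rig import job
print(job.hand_in())"
```

```text
the job is handed in; nothing more can be done
None
```

I handed the job in at about 17.7 s with the guard shut and the key home in the keyhole, turned clockwise to its stop and still gripped at 40 N; the rig gave no verdict.

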